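# Shut the sample chamber and set its purge valve two turns open

### The arm

A 7-joint arm with a two-finger parallel gripper is mounted at the origin on a cart in front of the work surface, level with it; the furniture and walls round the work are solid. World frame = base frame: x ahead of the robot, y to its left, z up, the work surface at z = 0. Lengths are in m, angles in rad, forces in N, time in s.
With the tool pointing down it reaches from about 0.425 to 0.875 m from the base axis. Payload 8.4 kg.
Tool frame: the origin (TCP) lies on the centre line of the jaws, within the pads' length; the fingertips stand 8 mm ahead of it and the grasp point (between the pads) lies 11 mm behind it; z points along the fingers, y is the direction in which the jaws open and shut (so a half turn about z gives the same grasp; the last joint's range is limited). The gripper opens to 85 mm and grips with 20 to 120 N. Pads are 22 mm wide; open, the fingers measure 114 mm over their backs; the gripper's body (76 mm by 85 mm) begins 54 mm behind the grasp point. The pads swing forward as they close: fully open they stand 13 mm farther back than shut.
Start: joints at [1.165, 0.333, 0.04, 1.465, -0.013, 1.343, -0.059], TCP at [0.196, -0.62, 0.239] pointing down, gripper open.
Joint ranges: [-2.58, 2.58], [-0.38, 2.09], [-1.3, 1.39], [0.25, 2.4], [-1.5, 4.64], [0.08, 2.09], [-2.65, 2.65]. Speed limits (rad/s): [2.22, 2.22, 2.79, 2.79, 3.14, 3.14, 3.14].

### API

Orientations are given as [roll, pitch, yaw] about the fixed x, y, z axes, in that order (R = Rz(yaw) Ry(pitch) Rx(roll)).
In Python, from rig import bot, cams, job gives the robot as it stands.
- The arm moves only by the tool carry_out, never from a script. Its argument "motion" is a list of rows, each an object with "travel": the shift along the tool's x, y, z in mm, a list of three; "delta_rot": the turn, a rotation vector about the tool's x, y, z in degrees, a list of three. In form: [{"travel": [tx, ty, tz], "delta_rot": [wx, wy, wz]}, ...]. A call has 1 to 10 rows; each row is the pose to reach, as a shift and turn from the pose commanded when the call began, along the tool's axes at that moment; what a row does not reach only later rows make up. A row lasts 1/10 s, in which the tool goes at most 50 mm and 8.59 degrees, less where a joint would pass 70% of its speed; a pose out of reach is approached as far as the arm can. A call with a gripper value outside its range is refused whole. "jaw" is the closure, from 0 (fully open) to 1 (shut), set as the call begins (left out, the last holds). The fingers move at their own pace and stop on an object; "newtons" is the grip in N (left out, the last holds). Time passes only in rows, so rows that repeat a pose let the fingers close. It gives the time, the measured TCP pose, the force and the opening at its end, in the units of the state.
- bot.observe(): the state, without advancing time (a new reading comes with each control period).
- cams.camera(name): name is "side" or "top"; returns a dict with "color" (384x512x3 uint8, red, green, blue), "range_z" (384x512 float32, m along the optical axis (not along the pixel's ray), 0 where there is no reading), "fx", "fy", "cx", "cy" (pixels), "D" ([k1, k2, p1, p2, k3] as OpenCV has them; the pictures are not rectified), "world_to_cam" (4x4, takes a point from world to camera coordinates). Camera axes: x right, y down, z forward; pixel columns grow to the right and rows downward; lengths in m; the calibration is good to about 2 mm. A picture is of the moment at which its call begins.
- job.finish_job(): hands the job in, once; it reports no verdict.
The state is a dict: "clock": time; "joint_positions": joint angles; "qvel": joint speeds; "effort": joint torques, N m; "tool_pos": TCP position; "orientation": TCP orientation; "wrist_force": force on the tool from outside, world axes, zero at the start; "torque": the same for the moment, N m; "grip_width": opening from 0.0 (shut) to 1.0 (fully open).
Only numpy, scipy, OpenCV 4.12 (cv2) and the standard library are available. Lean on these libraries where they do the work, as an engineer would, in place of code of your own. Each camera call takes 0.05 s, during which the arm holds its last target.

### The job

Lower the sample chamber's blue lid gently until it is fully closed. Then use the red hand wheel's black crank grip to turn the purge valve clockwise (seen from above) to its closed stop, and from the stop back it off exactly two full turns counterclockwise. Finish while still gripping the crank grip between the fingers, keep the lid shut, and leave the other things on the bench where they stand.

Things in the scene. Friction and masses are not known exactly. Their poses are not given: they have to be found in the camera images.
- purge_station: Fixed apparatus: aluminium plate 180 x 390 x 8 mm on the worktop with a white open-topped sample chamber (150 x 190 mm, rim 78 mm above the worktop, centred 95 mm to -y of the origin) and a brass valve (axis 125 mm to +y), joined by a pipe. Origin: centre of the plate's underside; x points to the chamber's hinge side, away from the robot, z up.
- chamber_lid (a joint): Lid angle, rad: 0 = closed flat on the rim, grows as it opens upwards (1.57 = upright); starts about 0.9 to 1.25. The hinge is at the rim far from the robot, so the open lid's outer face looks up and away from the robot. The hinge is stiff: the lid stays at any angle; 1 to 3 N near its free edge on the outer face, down and towards the robot, lowers it.
- lid_hinge (a point): Middle of the lid's hinge line, on the lid's underside, 79 mm above the worktop and at x +75, y -95 mm of the station. Turns with the lid: -x points along the lid to its free edge, z out of its outer face. Lid: blue frame round a clear pane, one solid panel, 156 mm from hinge to free edge, 190 mm wide, 10 mm thick, 0.18 kg.
- lid_edge (a point): Middle of the lid's free edge, on its outer face: 156 mm along -x and 10 mm along z from lid_hinge in the lid's frame. A small tab, only for show, reaches 10 mm beyond it.
- valve_wheel (a joint): Angle of the red hand wheel, rad, counted over many turns: 0 = valve closed, a hard stop; grows as it opens, counterclockwise from above. Two turns = 12.566; range 0 to 20; starts about 4 to 8. Axis vertical. It stays where it is left; turning takes about 0.1 N m (2 N at the crank grip); at the stop the force rises steeply.
- wheel_hub (a point): On the wheel's axis, at the top of the rim, 100 mm above the worktop. The wheel has a 12 mm thick rim of 50 mm mean radius, three spokes and a flat hub that rises no more than 3 mm above this point; the crank grip stands on the rim. Its x axis points to the crank grip.
- crank_grip: Black upright cylindrical grip on the wheel's rim, 16 mm in diameter, 50 mm tall, 50 mm from the wheel's axis. Origin: its centre, 130 mm above the worktop (from 105 to 155 mm); z is up along it. It spins freely about its own axis, so a hand holding it can circle the wheel's axis without turning. Its foot is sprung: it gives up to 4 mm radially, 4 N per mm.
- tube_rack: Bystander: white empty test tube rack, 52 x 186 x 78 mm; origin at the centre of its underside.
- sample_cup: Bystander: blue cup with a black rim, 49 mm wide, 64 mm tall; origin at the centre of its underside.
- sample_bottle: Bystander: clear bottle with white cap and cream contents, 74 mm wide, 136 mm tall; origin at the centre of its underside.
- tape_roll: Bystander: roll of tan tape lying flat, 100 mm wide, 25 mm tall; origin at the centre of its underside.
- glass_jar: Bystander: empty clear glass jar, 64 mm wide, 157 mm tall; origin at the centre of its underside.

How it is judged:
By the outcome, as a careful person would: the job done as asked, in the order asked, and still so for the second after the job is handed in, while the arm keeps its last pose, push and grip.
It also fails if it takes over 69 s, if anything falls off the work surface, if the arm or the gripper's body presses on something with over 40 N, if the wrist force passes 120 N, or if a joint passes its speed limit or range.

## Working session

There is one attempt and no reset: what is moved stays moved. The work goes in short steps, Python scripts to look and compute and a tool call to move; the robot and the scene stay as the last step left them, time stands still between calls to the robot, and variables do not carry over. Pictures are saved under pics/ and viewed, and the job is handed in when it is done.

Besides the shell and the picture viewer there is one more tool, called after "Emit:" as name(argument=value, ...), one argument or row to a line, values as JSON. carry_out: Moves the arm, as the interface text tells. Its arguments: {"type":"object","properties":{"motion":{"type":"array","items":{"type":"object","properties":{"travel":{"type":"array","items":{"type":"number"}},"delta_rot":{"type":"array","items":{"type":"number"}}}}},"jaw":{"type":"number"},"newtons":{"type":"number"}},"required":["motion"]}

```bash
mkdir -p pics; ls; python3 - <<'E'
from rig import bot,cams,job
import cv2,numpy as np
print(bot.observe())
for n in("side","top"):
    c=cams.camera(n); cv2.imwrite(f"pics/{n}0.png",c["color"][:,:,::-1]); np.savez(f"{n}0.npz",**c)
    print(n,c["fx"],c["fy"],c["cx"],c["cy"],c["D"],np.round(c["world_to_cam"],4))
E
```

```text
pics
{'clock': 0.0, 'joint_positions': array([ 1.16478327,  0.33393344,  0.0398337 ,  1.46629561, -0.0133899 ,
        1.34332199, -0.05852316]), 'qvel': array([ 1.70118145e-03,  7.18887361e-04,  6.06548772e-05,  5.75843503e-04,
       -1.80200417e-04,  2.88285124e-04, -5.47298634e-04]), 'effort': array([ 1.58561938e-04, -6.58544755e+01,  1.36565778e+00, -4.05559874e+01,
        1.67240587e-02,  1.27647715e-02,  4.69592987e-05]), 'tool_pos': array([ 0.19616669, -0.61920609,  0.23839424]), 'orientation': array([-3.13990346e+00,  1.12062408e-04,  3.06812629e-01]), 'wrist_force': array([-0.36800028, -0.37333086,  0.25508805]), 'torque': array([-0.00013532,  0.00094749,  0.06297476]), 'grip_width': 0.9979026805013179}
side 468.0967387727903 468.0967387727903 260.2531747983788 194.18046984028067 [-0.09823282  0.          0.          0.          0.        ] [[-0.9708 -0.2391 -0.0181  0.5503]
 [-0.1283  0.5814 -0.8034  0.1557]
 [ 0.2026 -0.7777 -0.5952  1.4023]
 [ 0.      0.      0.      1.    ]]
top 367.99795433087644 367.99795433087644 257.6926189644352 190.92028991678842 [-0.10201679  0.          0.          0.          0.        ] [[-0.0158 -0.9999 -0.0067  0.0238]
 [-0.9957  0.0164 -0.0915  0.5948]
 [ 0.0916  0.0052 -0.9958  1.4305]
 [ 0.      0.      0.      1.    ]]
```

View pics/side0.png

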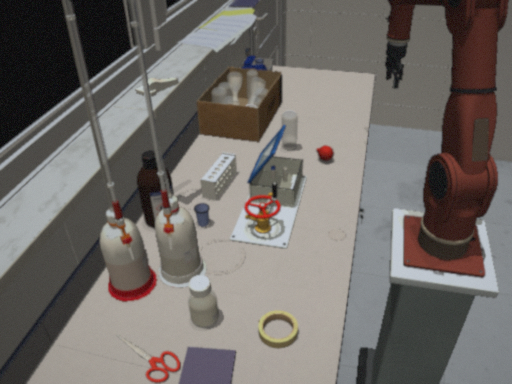

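View pics/top0.png

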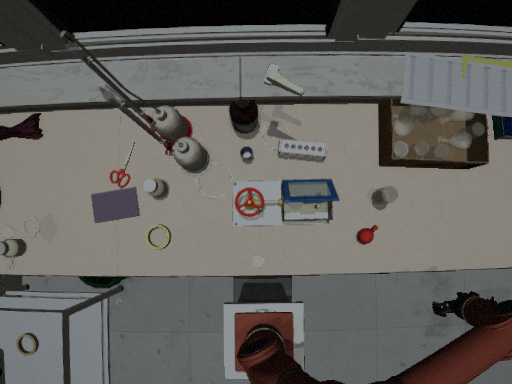

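The top view shows the station at about (285,202), the wheel at (249,202), the open blue lid at (309,190), and the robot at the bottom. The side view shows the wheel at (262,207), the black grip near (275,188), and the lid at (267,155). Next I'll enlarge these areas and measure.

```bash
cat > h.py <<'E'
import numpy as np,cv2
def K(c): return np.array([[c["fx"],0,c["cx"]],[0,c["fy"],c["cy"]],[0,0,1.]])
def rays(c,uv):
    p=cv2.undistortPoints(np.float64(uv).reshape(-1,1,2),K(c),np.float64(c["D"])).reshape(-1,2)
    T=np.array(c["world_to_cam"]);R=T[:3,:3]
    d=np.c_[p,np.ones(len(p))]
    return -R.T@T[:3,3], d@R, 
def plane(c,uv,z):
    o,d=rays(c,uv); return o+d*((z-o[2])/d[:,2])[:,None]
def depthpts(c,uv):
    o,d=rays(c,uv); uv=np.int32(np.round(uv)).reshape(-1,2)
    return o+d*c["range_z"][uv[:,1],uv[:,0]][:,None]
def proj(c,P):
    T=np.array(c["world_to_cam"]); r,_=cv2.Rodrigues(T[:3,:3])
    return cv2.projectPoints(np.float64(P).reshape(-1,1,3),r,T[:3,3],K(c),np.float64(c["D"]))[0].reshape(-1,2)
def tri(c1,u1,c2,u2):
    o1,d1=rays(c1,[u1]);o2,d2=rays(c2,[u2]);d1=d1[0];d2=d2[0]
    A=np.c_[d1,-d2];s=np.linalg.lstsq(A,o2-o1,rcond=None)[0]
    a=o1+s[0]*d1;b=o2+s[1]*d2
    return (a+b)/2,np.linalg.norm(a-b)
def mask(c,kind):
    h=cv2.cvtColor(c["color"],cv2.COLOR_RGB2HSV).astype(int);H,S,V=h[...,0],h[...,1],h[...,2]
    if kind=="red": return ((H<8)|(H>172))&(S>150)&(V>80)
    if kind=="blue": return (H>98)&(H<118)&(S>120)&(V>50)
    if kind=="black": return V<45
E
python3 - <<'E'
from h import *
for n,(x,y) in(("side",(210,110)),("top",(225,160))):
    c=dict(np.load(f"{n}0.npz"));im=c["color"][y:y+150,x:x+125] if n=="side" else c["color"][y:y+75,x:x+125]
    k=4 if n=="side" else 6
    cv2.imwrite(f"pics/{n}0c.png",cv2.resize(im[:,:,::-1],None,fx=k,fy=k,interpolation=cv2.INTER_NEAREST))
    box=np.zeros((384,512),bool);box[y:y+150,x:x+125]=1
    for kd in("red","blue"):
        m=mask(c,kd)&box; nn,l,st,ce=cv2.connectedComponentsWithStats(m.astype(np.uint8)); print(n,kd,[(s.tolist(),q.round(1).tolist()) for s,q in zip(st[1:],ce[1:]) if s[4]>15])
    v,u=np.nonzero(mask(c,"blue")&box)
    P=depthpts(c,np.c_[u,v]); ok=c["range_z"][v,u]>0
    print(np.percentile(P[ok],[2,50,98],axis=0).round(3))
E
```

```text
side red [([318, 146, 15, 12, 132], [325.2, 151.6]), ([245, 195, 35, 23, 265], [261.9, 206.7])]
side blue [([249, 126, 36, 56, 185], [268.3, 153.6])]
[[ 0.538 -0.247  0.089]
 [ 0.557 -0.106  0.192]
 [ 0.622 -0.074  0.218]]
top red [([235, 188, 29, 28, 240], [248.8, 201.3])]
top blue [([282, 180, 57, 23, 546], [309.3, 192.6])]
[[ 0.539 -0.262  0.094]
 [ 0.557 -0.169  0.199]
 [ 0.627 -0.08   0.221]]
```

View pics/side0c.png

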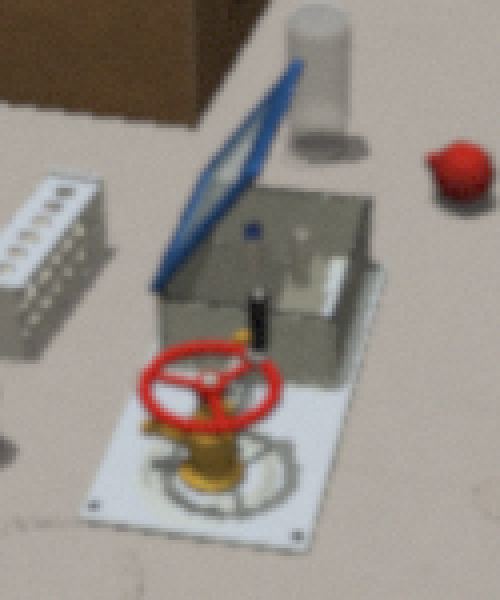

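View pics/top0c.png

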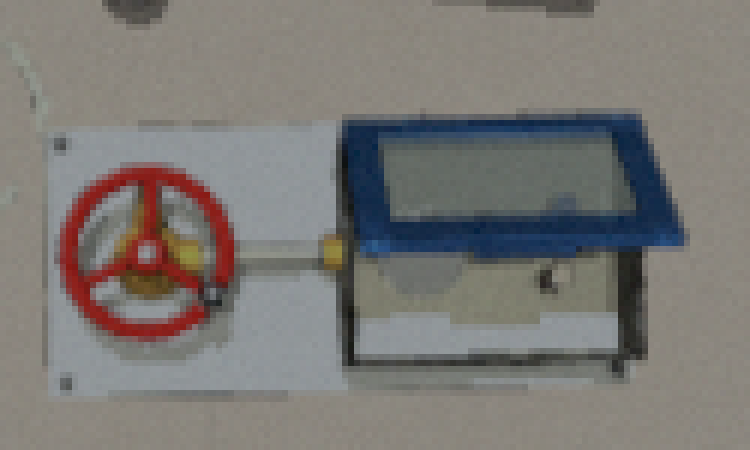

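The enlargements show the black grip at side pixel (274.5,182 to 197) and top pixel (260,209). The hub is at top pixel (249.5,202), and the lid's free edge is near row 200 in the top view.

```bash
python3 - <<'E'
from h import *
s=dict(np.load("side0.npz"));t=dict(np.load("top0.npz"))
for n,c in(("side",s),("top",t)):
    m=mask(c,"red"); 
    if n=="side": m[:190]=0;m[225:]=0;m[:,:240]=0;m[:,285:]=0
    else: m[:185]=0;m[220:]=0;m[:,:230]=0;m[:,270:]=0
    v,u=np.nonzero(m);P=plane(c,np.c_[u,v],.097)
    cc=cv2.minEnclosingCircle(np.float32(P[:,:2]*1000)); print(n,"wheel encl",cc)
    g=c["color"][185:225,250:270].sum(2) if n=="top" else 0
# plate corners from top, bolts: crop corners
cor=np.float64([(48,127),(48,395),(345,120)])/6+[225,160]
print("plate",plane(t,cor,.008).round(4))
b=np.float64([(60,145),(66,383)])/6+[225,160]; print("bolts",plane(t,b,.008).round(4))
sc=np.float64([(82,515),(308,552)])/4+[210,110]; print("side near corners",plane(s,sc,.008).round(4))
# grip
gs=np.float64([(258,292),(257,350)])/4+[210,110]; gt=np.float64([(212,294)])/6+[225,160]
print("top grip z.155",plane(t,gt,.155).round(4), "side top .155",plane(s,gs[:1],.155).round(4),"side bot .105",plane(s,gs[1:],.107).round(4))
print("depth grip",depthpts(t,gt).round(4),depthpts(s,gs.mean(0)[None]).round(4))
# lid plane from depth
for n,c in(("side",s),("top",t)):
    m=mask(c,"blue"); m[:, :248]=0;m[:,342:]=0;m[:120]=0;m[206:]=0
    m=m if n=="top" else m&(np.arange(512)[None]<290)
    if n=="top": m&=(np.arange(512)[None]>278)
    v,u=np.nonzero(m);P=depthpts(c,np.c_[u,v]);P=P[(P[:,2]>.085)&(P[:,2]<.25)]
    q=P.mean(0);w=np.linalg.svd(P-q)[2];r=np.abs((P-q)@w[2]);P=P[r<.008];q=P.mean(0);w=np.linalg.svd(P-q)[2]
    nn=w[2]*np.sign(w[2][2]);print(n,len(P),"normal",nn.round(3),"angle",np.arccos(nn[2]).round(3),"ctr",q.round(3),"minmax",P.min(0).round(3),P.max(0).round(3))
E
```

```text
side wheel encl ((546.7189331054688, 47.82642364501953), 56.906219482421875)
top wheel encl ((548.4511108398438, 46.581260681152344), 53.51518249511719)
plate [[ 0.638   0.1131  0.008 ]
 [ 0.4588  0.1149  0.008 ]
 [ 0.6394 -0.0863  0.008 ]]
bolts [[0.6257 0.1052 0.008 ]
 [0.4665 0.1029 0.008 ]]
side near corners [[0.6317 0.1177 0.008 ]
 [0.4547 0.1201 0.008 ]]
top grip z.155 [[0.5179 0.0051 0.155 ]] side top .155 [[0.5189 0.0028 0.155 ]] side bot .105 [[0.5177 0.0117 0.107 ]]
depth grip [[0.5178 0.0051 0.1586]] [[0.5171 0.0128 0.1354]]
side 192 normal [0.826 0.013 0.564] angle 0.971 ctr [ 0.57  -0.129  0.173] minmax [ 0.535 -0.259  0.092] [ 0.623 -0.071  0.22 ]
top 537 normal [0.819 0.007 0.573] angle 0.961 ctr [ 0.574 -0.17   0.174] minmax [ 0.536 -0.265  0.091] [ 0.629 -0.077  0.226]
```

Measured positions, all consistent with the given sizes:
- **Hub:** about (0.548, 0.047).
- **Grip:** about (0.518, 0.006), at a radius of 50 mm.
- **Hinge:** about (0.623, -0.174).
- **Lid angle:** about 0.965.

Now I'll plan the approach to the lid's outer side.

```bash
cat >> h.py <<'E'
from scipy.spatial.transform import Rotation as Ro
def rows(st,targets,yaw=0.0):
    R=Ro.from_euler("xyz",st["orientation"]); G=Ro.from_euler("xyz",[np.pi,0,yaw])
    for p in targets:
        print((R.inv().apply(np.array(p)-st["tool_pos"])*1000).round(1).tolist(),(R.inv()*G).as_rotvec(degrees=True).round(1).tolist())
E
python3 - <<'E'
from h import *; from rig import bot
t=dict(np.load("top0.npz"))
print("jar",plane(t,[(385,196)],.1).round(3))
rows(bot.observe(),[(.196,-.619,.33),(.635,-.174,.33)])
E
```

```text
jar [[ 0.561 -0.469  0.1  ]]
[-0.1, -0.4, -91.5] [-0.1, 0.0, 17.6]
[552.8, -292.1, -91.1] [-0.1, 0.0, 17.6]
```

Emit:
carry_out(
  motion=[
    {"travel": [0,0,-45],"delta_rot": [0,0,4]},
    {"travel": [0,0,-90],"delta_rot": [0,0,8]},
    {"travel": [38,-20,-92],"delta_rot": [0,0,12]},
    {"travel": [76,-40,-92],"delta_rot": [0,0,17.6]},
    {"travel": [116,-61,-92],"delta_rot": [0,0,17.6]},
    {"travel": [156,-82,-92],"delta_rot": [0,0,17.6]},
    {"travel": [196,-103,-92],"delta_rot": [0,0,17.6]},
    {"travel": [236,-125,-92],"delta_rot": [0,0,17.6]},
    {"travel": [276,-146,-92],"delta_rot": [0,0,17.6]},
    {"travel": [316,-167,-92],"delta_rot": [0,0,17.6]},
  ],
  jaw=1,
  newtons=40,
)

```text
clock: 1.1
tool_pos: [0.448, -0.3634, 0.3311]
orientation: [-3.141, 0.0, -0.001]
wrist_force: [-0.0, -0.6, -0.9]
grip_width: -0.003
```

```bash
python3 - <<'E'
from h import *; from rig import bot
s=bot.observe();print(s["tool_pos"],s["orientation"],s["joint_positions"].round(2))
rows(s,[(.635,-.174,.33)])
E
```

```text
[ 0.44796793 -0.36340558  0.33110614] [-3.14138966e+00  3.64293385e-04 -5.08080404e-04] [ 0.73  0.16 -0.15  1.49  0.02  1.49 -0.99]
[186.9, -189.5, 1.1] [-0.0, 0.0, -0.0]
```

Emit:
carry_out(
  motion=[
    {"travel": [31,-32,0],"delta_rot": [0,0,0]},
    {"travel": [62,-63,0],"delta_rot": [0,0,0]},
    {"travel": [93,-95,0],"delta_rot": [0,0,0]},
    {"travel": [124,-126,0],"delta_rot": [0,0,0]},
    {"travel": [155,-158,1],"delta_rot": [0,0,0]},
    {"travel": [187,-189.5,1],"delta_rot": [0,0,0]},
    {"travel": [187,-189.5,31],"delta_rot": [0,0,0]},
    {"travel": [172,-189.5,61],"delta_rot": [0,0,0]},
    {"travel": [152,-189.5,91],"delta_rot": [0,0,0]},
    {"travel": [142,-189.5,105],"delta_rot": [0,0,0]},
  ],
)

```text
clock: 2.1
tool_pos: [0.5866, -0.1754, 0.2227]
orientation: [-3.141, 0.005, -0.001]
wrist_force: [-0.2, -0.3, -0.4]
grip_width: -0.001
```

```bash
python3 - <<'E'
from h import *; from rig import bot,cams
s=bot.observe();print(s["tool_pos"],s["orientation"],s["joint_positions"].round(2),s["wrist_force"])
c=cams.camera("side");cv2.imwrite("pics/s1.png",cv2.resize(c["color"][60:260,180:350,::-1],None,fx=3,fy=3))
hx,L=.623,.14
T=[]
for th in np.r_[np.linspace(.965,0,20),0,0]:
    x=hx-L*np.cos(th)+.01*np.sin(th)+.011; z=.079+L*np.sin(th)+.01*np.cos(th)+.008
    T.append((x,-.174,z))
rows(s,T)
E
```

```text
[ 0.5865507  -0.17542424  0.22273106] [-3.14056062e+00  4.95433535e-03 -6.41460988e-04] [ 0.46  0.29 -0.29  1.57  0.08  1.3  -1.42] [-0.22330403 -0.34813765 -0.38732978]
[-24.0, -1.4, 15.1] [-0.1, 0.3, -0.0]
[-30.0, -1.4, 18.9] [-0.1, 0.3, -0.0]
[-35.8, -1.4, 23.0] [-0.1, 0.3, -0.0]
[-41.4, -1.4, 27.4] [-0.1, 0.3, -0.0]
[-46.8, -1.4, 32.1] [-0.1, 0.3, -0.0]
[-51.9, -1.4, 37.0] [-0.1, 0.3, -0.0]
[-56.8, -1.3, 42.3] [-0.1, 0.3, -0.0]
[-61.4, -1.3, 47.7] [-0.1, 0.3, -0.0]
[-65.7, -1.3, 53.4] [-0.1, 0.3, -0.0]
[-69.7, -1.3, 59.3] [-0.1, 0.3, -0.0]
[-73.4, -1.3, 65.3] [-0.1, 0.3, -0.0]
[-76.8, -1.3, 71.6] [-0.1, 0.3, -0.0]
[-79.9, -1.3, 78.0] [-0.1, 0.3, -0.0]
[-82.7, -1.3, 84.6] [-0.1, 0.3, -0.0]
[-85.1, -1.3, 91.3] [-0.1, 0.3, -0.0]
[-87.2, -1.3, 98.1] [-0.1, 0.3, -0.0]
[-88.9, -1.3, 105.0] [-0.1, 0.3, -0.0]
[-90.3, -1.3, 112.0] [-0.1, 0.3, -0.0]
[-91.3, -1.2, 119.1] [-0.1, 0.3, -0.0]
[-91.9, -1.2, 126.2] [-0.1, 0.3, -0.0]
[-91.9, -1.2, 126.2] [-0.1, 0.3, -0.0]
[-91.9, -1.2, 126.2] [-0.1, 0.3, -0.0]
```

View pics/s1.png

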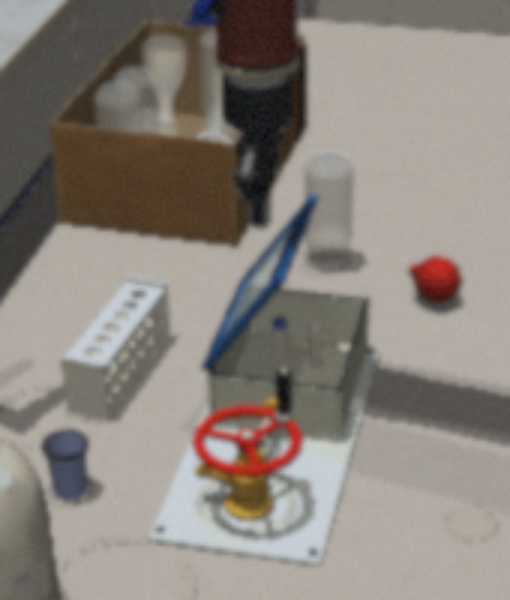

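The picture shows the closed fingertips at about (260,215), on the outer, far side of the lid and above its face. Now I'll lower the lid in small arc steps.

Emit:
carry_out(
  motion=[
    {"travel": [-14,0,10],"delta_rot": [0,0,0]},
    {"travel": [-27,0,18],"delta_rot": [0,0,0]},
    {"travel": [-33,0,22],"delta_rot": [0,0,0]},
    {"travel": [-39,0,26],"delta_rot": [0,0,0]},
    {"travel": [-45,0,31],"delta_rot": [0,0,0]},
    {"travel": [-50,0,35],"delta_rot": [0,0,0]},
    {"travel": [-55,0,40],"delta_rot": [0,0,0]},
    {"travel": [-60,0,45],"delta_rot": [0,0,0]},
    {"travel": [-60,0,45],"delta_rot": [0,0,0]},
    {"travel": [-60,0,45],"delta_rot": [0,0,0]},
  ],
)

```text
clock: 3.15
tool_pos: [0.529, -0.1755, 0.1812]
orientation: [-3.141, 0.0, -0.0]
wrist_force: [0.3, -0.8, 0.3]
grip_width: -0.002
```

```bash
python3 - <<'E'
from h import *; from rig import bot,cams
s=bot.observe();print(s["tool_pos"],s["orientation"],s["wrist_force"])
c=cams.camera("side");cv2.imwrite("pics/s2.png",cv2.resize(c["color"][60:260,180:350,::-1],None,fx=3,fy=3))
E
```

```text
[ 0.52901126 -0.17548043  0.18119991] [-3.14140340e+00  4.05435312e-04 -4.66151728e-04] [ 0.27221949 -0.76215626  0.29548932]
```

View pics/s2.png

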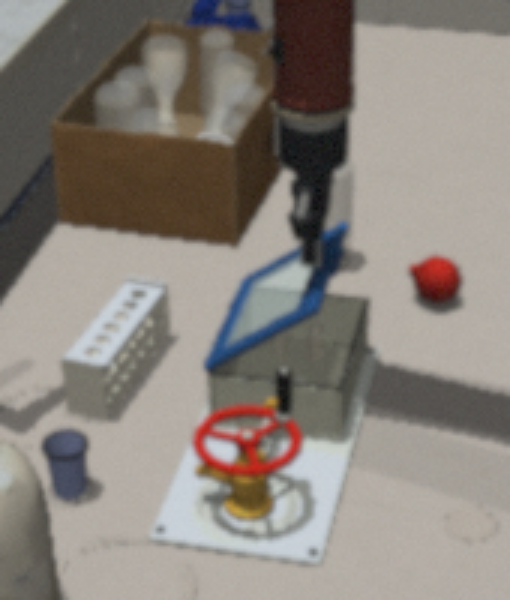

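The lid is following: the fingertips at (313,258) push the frame, and the lid is at about 0.7 rad. I'll continue.

Emit:
carry_out(
  motion=[
    {"travel": [-5,0,6],"delta_rot": [0,0,0]},
    {"travel": [-9,0,12],"delta_rot": [0,0,0]},
    {"travel": [-13,0,18],"delta_rot": [0,0,0]},
    {"travel": [-17,0,24],"delta_rot": [0,0,0]},
    {"travel": [-20,0,30],"delta_rot": [0,0,0]},
    {"travel": [-23,0,37],"delta_rot": [0,0,0]},
    {"travel": [-26,0,44],"delta_rot": [0,0,0]},
    {"travel": [-29,0,51],"delta_rot": [0,0,0]},
    {"travel": [-31,0,58],"delta_rot": [0,0,0]},
    {"travel": [-33,0,65],"delta_rot": [0,0,0]},
  ],
)

```text
clock: 4.2
tool_pos: [0.4961, -0.1755, 0.1157]
orientation: [-3.142, -0.0, -0.0]
wrist_force: [1.0, 0.1, 1.1]
grip_width: 0.001
```

Emit:
carry_out(
  motion=[
    {"travel": [-1,0,4],"delta_rot": [0,0,0]},
    {"travel": [-1,0,8],"delta_rot": [0,0,0]},
    {"travel": [-2,0,12],"delta_rot": [0,0,0]},
    {"travel": [-2,0,15],"delta_rot": [0,0,0]},
    {"travel": [-2,0,17],"delta_rot": [0,0,0]},
    {"travel": [-2,0,18],"delta_rot": [0,0,0]},
    {"travel": [-2,0,18],"delta_rot": [0,0,0]},
  ],
)

```text
clock: 4.9
tool_pos: [0.4942, -0.1755, 0.0982]
orientation: [-3.142, 0.0, -0.0]
wrist_force: [-0.3, 0.0, -0.1]
grip_width: -0.001
```

```bash
python3 - <<'E'
from h import *; from rig import bot,cams
s=bot.observe();print(s["tool_pos"],s["orientation"],s["wrist_force"])
c=cams.camera("side");cv2.imwrite("pics/s3.png",cv2.resize(c["color"][60:260,180:350,::-1],None,fx=3,fy=3))
E
```

```text
[ 0.49416978 -0.1755086   0.09824568] [-3.14152783e+00  1.01821665e-04 -3.65072403e-04] [-0.30981356  0.04258114 -0.10954522]
```

View pics/s3.png

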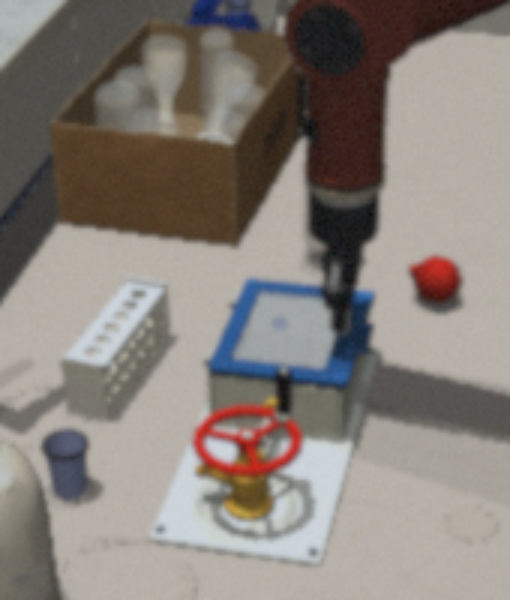

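The lid looks almost flat, with the tips at (340,328) on the frame and almost no force. I'll press gently in 1 mm steps until the force rises.

Emit:
carry_out(
  motion=[
    {"travel": [0,0,0.5],"delta_rot": [0,0,0]},
    {"travel": [0,0,1],"delta_rot": [0,0,0]},
    {"travel": [0,0,1.5],"delta_rot": [0,0,0]},
    {"travel": [0,0,1.5],"delta_rot": [0,0,0]},
  ],
)

```text
clock: 5.35
tool_pos: [0.4943, -0.1755, 0.0971]
orientation: [3.142, -0.0, -0.0]
wrist_force: [-0.7, -0.2, 3.3]
grip_width: 0.0
```

Emit:
carry_out(
  motion=[
    {"travel": [0,0,0.5],"delta_rot": [0,0,0]},
    {"travel": [0,0,1],"delta_rot": [0,0,0]},
    {"travel": [0,0,1],"delta_rot": [0,0,0]},
  ],
)

```text
clock: 5.65
tool_pos: [0.4943, -0.1756, 0.097]
orientation: [3.141, -0.0, -0.001]
wrist_force: [-4.5, 0.9, 14.3]
grip_width: -0.002
```

The height stayed at 97 mm (tip at 89 mm, the closed lid's top) while the force rose to 14 N, so the lid is closed. Now I'll lift off, open the jaws and go over the grip.

Emit:
carry_out(
  motion=[
    {"travel": [0,0,-30],"delta_rot": [0,0,0]},
    {"travel": [0,0,-75],"delta_rot": [0,0,0]},
    {"travel": [0,0,-120],"delta_rot": [0,0,0]},
    {"travel": [5,-40,-120],"delta_rot": [0,0,0]},
    {"travel": [10,-80,-120],"delta_rot": [0,0,0]},
    {"travel": [16,-120,-120],"delta_rot": [0,0,0]},
    {"travel": [22,-155,-120],"delta_rot": [0,0,0]},
    {"travel": [23,-181,-120],"delta_rot": [0,0,0]},
    {"travel": [23,-181,-120],"delta_rot": [0,0,0]},
    {"travel": [23,-181,-120],"delta_rot": [0,0,0]},
  ],
  jaw=0.2,
)

```text
clock: 6.65
tool_pos: [0.5172, 0.0056, 0.2156]
orientation: [3.141, 0.0, 0.001]
wrist_force: [-0.1, -1.0, -0.1]
grip_width: 0.8
```

```bash
python3 - <<'E'
from h import *; from rig import bot,cams
s=bot.observe();print(s["tool_pos"],s["orientation"],s["joint_positions"].round(2),s["grip_width"])
for n in("side","top"):
    c=cams.camera(n);np.savez(n+"4.npz",**c)
    y,x=(100,210) if n=="side" else (150,215)
    cv2.imwrite(f"pics/{n}4.png",cv2.resize(c["color"][y:y+140,x:x+140,::-1],None,fx=4,fy=4))
c=dict(np.load("side4.npz"))
m=mask(c,"blue");m[:,:248]=0;m[:,308:]=0;m[:130]=0;m[200:]=0
v,u=np.nonzero(m);P=depthpts(c,np.c_[u,v]);print("lid z by x",[(round(a,2),np.median(P[abs(P[:,0]-a)<.015,2]).round(4)) for a in(.48,.53,.58,.62)])
E
```

```text
[0.51717711 0.00555219 0.21564884] [3.14135550e+00 2.15591630e-04 7.03474056e-04] [ 0.32  0.11 -0.44  1.8   0.05  1.25 -1.71] 0.8000418810054237
lid z by x [(0.48, np.float64(0.0885)), (0.53, np.float64(0.0891)), (0.58, np.float64(0.0886)), (0.62, np.float64(0.0886))]
```

View pics/side4.png

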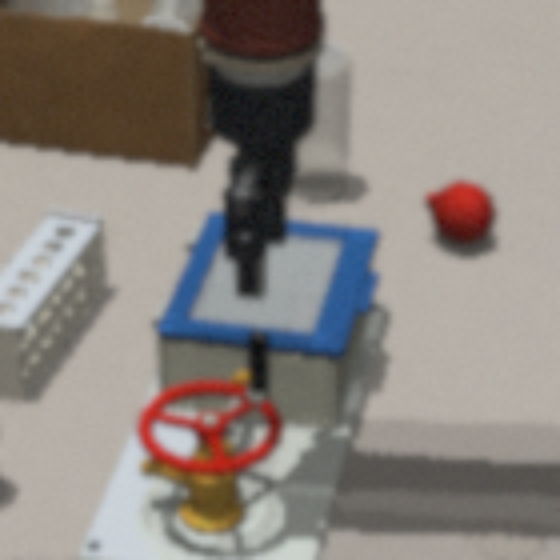

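View pics/top4.png

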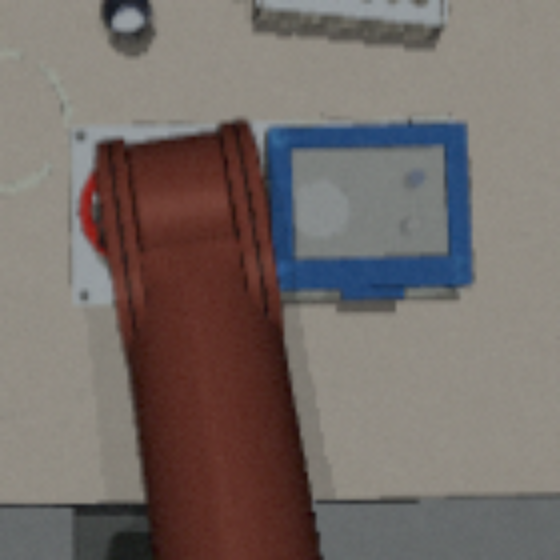

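The lid is flat: its depth reads 0.0885 to 0.089 all over. The gripper is above the grip at side pixel (258,360) in the crop. I'll descend and close.

Emit:
carry_out(
  motion=[
    {"travel": [0.5,0,25],"delta_rot": [0,0,0]},
    {"travel": [0.5,0,50],"delta_rot": [0,0,0]},
    {"travel": [0.5,0,75],"delta_rot": [0,0,0]},
    {"travel": [0.5,0,91],"delta_rot": [0,0,0]},
    {"travel": [0.5,0,91],"delta_rot": [0,0,0]},
  ],
)

```text
clock: 7.25
tool_pos: [0.5161, 0.0039, 0.1226]
orientation: [3.141, 0.004, -0.003]
wrist_force: [-0.8, -0.5, 0.5]
grip_width: 0.798
```

Emit:
carry_out(
  motion=[
    {"travel": [0,0,0],"delta_rot": [0,0,0]},
    {"travel": [0,0,0],"delta_rot": [0,0,0]},
    {"travel": [0,0,0],"delta_rot": [0,0,0]},
    {"travel": [0,0,0],"delta_rot": [0,0,0]},
    {"travel": [0,0,0],"delta_rot": [0,0,0]},
    {"travel": [0,0,0],"delta_rot": [0,0,0]},
  ],
  jaw=1,
  newtons=50,
)

```text
clock: 7.85
tool_pos: [0.5185, 0.0058, 0.1258]
orientation: [-3.141, -0.002, -0.0]
wrist_force: [0.6, 2.1, 6.2]
grip_width: 0.173
```

```bash
python3 - <<'E'
from h import *; from rig import bot,cams
s=bot.observe();print(s["tool_pos"],s["orientation"],s["joint_positions"].round(2),s["grip_width"],s["wrist_force"])
c=cams.camera("side")
cv2.imwrite(f"pics/side5.png",cv2.resize(c["color"][100:240,210:350,::-1],None,fx=4,fy=4))
E
```

```text
[0.51853416 0.00583292 0.1257951 ] [-3.14137298e+00 -1.93666658e-03 -1.27108063e-04] [ 0.31  0.19 -0.44  1.9   0.09  1.07 -1.75] 0.17298806423182259 [0.61074276 2.08779023 6.16610509]
```

View pics/side5.png

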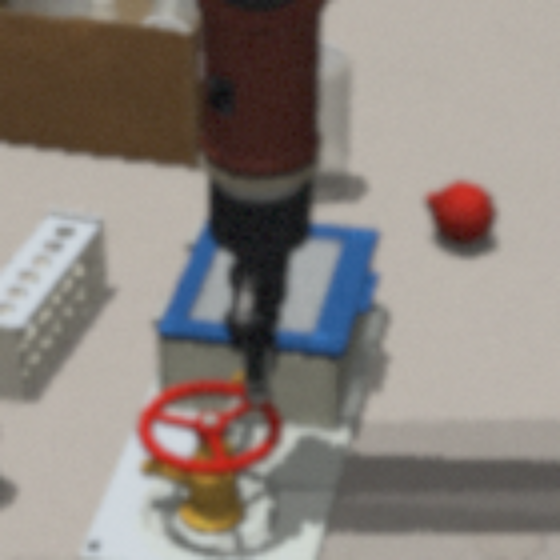

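The fingers hold the grip, with an opening of 14.7 mm against a 16 mm grip. Next I'll generate clockwise circle steps and check the radial force on the first call to refine the hub.

```bash
cat > circ.py <<'E'
import sys,json,numpy as np
# hubx huby (mm) cmdx cmdy  phi_start step n
hx,hy,cx,cy,ph,st,n=map(float,sys.argv[1:8])
r=[]
for i in range(1,int(n)+1):
    a=np.radians(ph+st*i); x=hx+50*np.cos(a);y=hy+50*np.sin(a)
    r.append({"travel":[float(round(x-cx,1)),float(round(-(y-cy),1)),0],"delta_rot":[0,0,0]})
print(json.dumps(r)); print("end cmd",round(cx+r[-1]["travel"][0],1),round(cy-r[-1]["travel"][1],1),"phi",ph+st*n)
E
python3 circ.py 548 46.8 518.5 5.8 -125.7 -9 10
```

```text
[{"travel": [-5.7, -5.5, 0], "delta_rot": [0, 0, 0]}, {"travel": [-10.8, -11.4, 0], "delta_rot": [0, 0, 0]}, {"travel": [-14.9, -18.1, 0], "delta_rot": [0, 0, 0]}, {"travel": [-18.0, -25.3, 0], "delta_rot": [0, 0, 0]}, {"travel": [-19.8, -32.9, 0], "delta_rot": [0, 0, 0]}, {"travel": [-20.5, -40.7, 0], "delta_rot": [0, 0, 0]}, {"travel": [-19.9, -48.6, 0], "delta_rot": [0, 0, 0]}, {"travel": [-18.1, -56.2, 0], "delta_rot": [0, 0, 0]}, {"travel": [-15.2, -63.5, 0], "delta_rot": [0, 0, 0]}, {"travel": [-11.1, -70.2, 0], "delta_rot": [0, 0, 0]}]
end cmd 507.4 76.0 phi -215.7
```

Emit:
carry_out(
  motion=[
    {"travel": [-5.7,-5.5,0],"delta_rot": [0,0,0]},
    {"travel": [-10.8,-11.4,0],"delta_rot": [0,0,0]},
    {"travel": [-14.9,-18.1,0],"delta_rot": [0,0,0]},
    {"travel": [-18.0,-25.3,0],"delta_rot": [0,0,0]},
    {"travel": [-19.8,-32.9,0],"delta_rot": [0,0,0]},
    {"travel": [-20.5,-40.7,0],"delta_rot": [0,0,0]},
    {"travel": [-19.9,-48.6,0],"delta_rot": [0,0,0]},
    {"travel": [-18.1,-56.2,0],"delta_rot": [0,0,0]},
    {"travel": [-15.2,-63.5,0],"delta_rot": [0,0,0]},
    {"travel": [-11.1,-70.2,0],"delta_rot": [0,0,0]},
  ],
)

```text
clock: 8.9
tool_pos: [0.5068, 0.0758, 0.1258]
orientation: [3.141, -0.001, -0.0]
wrist_force: [-2.3, -0.4, 9.8]
grip_width: 0.168
```

```bash
python3 - <<'E'
from rig import bot
s=bot.observe();print(s["tool_pos"],s["orientation"],s["wrist_force"],s["grip_width"])
E
python3 circ.py 548 46.8 507.4 76 -215.7 -9 10
```

```text
[0.50679981 0.07584993 0.12577574] [ 3.14088249e+00 -6.95809240e-04 -4.02660331e-04] [-2.28629432 -0.40435514  9.84063606] 0.16834821204991054
[{"travel": [5.1, -6.0, 0], "delta_rot": [0, 0, 0]}, {"travel": [11.0, -11.1, 0], "delta_rot": [0, 0, 0]}, {"travel": [17.7, -15.2, 0], "delta_rot": [0, 0, 0]}, {"travel": [24.9, -18.3, 0], "delta_rot": [0, 0, 0]}, {"travel": [32.5, -20.1, 0], "delta_rot": [0, 0, 0]}, {"travel": [40.3, -20.8, 0], "delta_rot": [0, 0, 0]}, {"travel": [48.2, -20.2, 0], "delta_rot": [0, 0, 0]}, {"travel": [55.8, -18.4, 0], "delta_rot": [0, 0, 0]}, {"travel": [63.1, -15.5, 0], "delta_rot": [0, 0, 0]}, {"travel": [69.8, -11.4, 0], "delta_rot": [0, 0, 0]}]
end cmd 577.2 87.4 phi -305.7
```

Emit:
carry_out(
  motion=[
    {"travel": [5.1,-6.0,-0.5],"delta_rot": [0,0,0]},
    {"travel": [11.0,-11.1,-0.5],"delta_rot": [0,0,0]},
    {"travel": [17.7,-15.2,-0.5],"delta_rot": [0,0,0]},
    {"travel": [24.9,-18.3,-0.5],"delta_rot": [0,0,0]},
    {"travel": [32.5,-20.1,-0.5],"delta_rot": [0,0,0]},
    {"travel": [40.3,-20.8,-0.5],"delta_rot": [0,0,0]},
    {"travel": [48.2,-20.2,-0.5],"delta_rot": [0,0,0]},
    {"travel": [55.8,-18.4,-0.5],"delta_rot": [0,0,0]},
    {"travel": [63.1,-15.5,-0.5],"delta_rot": [0,0,0]},
    {"travel": [69.8,-11.4,-0.5],"delta_rot": [0,0,0]},
  ],
)

```text
clock: 9.9
tool_pos: [0.5766, 0.0878, 0.1259]
orientation: [-3.141, -0.0, 0.001]
wrist_force: [-1.7, 1.8, 5.1]
grip_width: 0.171
```

```bash
python3 - <<'E'
from rig import bot
s=bot.observe();print(s["tool_pos"],s["orientation"],s["wrist_force"],s["grip_width"])
E
python3 circ.py 548 46.8 577.2 87.4 -305.7 -9 10
```

```text
[0.57657452 0.08783041 0.12588158] [-3.14108940e+00 -1.18039932e-04  5.11519961e-04] [-1.67958011  1.79451617  5.0753202 ] 0.1713476202838441
[{"travel": [6.0, 5.1, 0], "delta_rot": [0, 0, 0]}, {"travel": [11.1, 11.0, 0], "delta_rot": [0, 0, 0]}, {"travel": [15.2, 17.7, 0], "delta_rot": [0, 0, 0]}, {"travel": [18.3, 24.9, 0], "delta_rot": [0, 0, 0]}, {"travel": [20.1, 32.5, 0], "delta_rot": [0, 0, 0]}, {"travel": [20.8, 40.3, 0], "delta_rot": [0, 0, 0]}, {"travel": [20.2, 48.2, 0], "delta_rot": [0, 0, 0]}, {"travel": [18.4, 55.8, 0], "delta_rot": [0, 0, 0]}, {"travel": [15.5, 63.1, 0], "delta_rot": [0, 0, 0]}, {"travel": [11.4, 69.8, 0], "delta_rot": [0, 0, 0]}]
end cmd 588.6 17.6 phi -395.7
```

180° turned, with forces of about 2 N. The stop could come any time after about 229°, so I'll go 36° further and then probe in small steps.

Emit:
carry_out(
  motion=[
    {"travel": [6.0,5.1,0],"delta_rot": [0,0,0]},
    {"travel": [11.1,11.0,0],"delta_rot": [0,0,0]},
    {"travel": [15.2,17.7,0],"delta_rot": [0,0,0]},
    {"travel": [18.3,24.9,0],"delta_rot": [0,0,0]},
    {"travel": [18.3,24.9,0],"delta_rot": [0,0,0]},
  ],
)

```text
clock: 10.4
tool_pos: [0.5953, 0.0613, 0.1259]
orientation: [3.141, -0.001, -0.001]
wrist_force: [0.8, -2.8, 4.8]
grip_width: 0.177
```

```bash
python3 - <<'E'
from rig import bot
s=bot.observe();print(s["tool_pos"],s["orientation"],s["wrist_force"],s["grip_width"])
import numpy as np
c=np.array([595.5,62.5]);ph=-341.7
for k in range(50):
    a=np.radians(ph-6); t=np.round([548+50*np.cos(a),46.8+50*np.sin(a)],1)
    b=np.radians(ph-3); m=np.round([548+50*np.cos(b),46.8+50*np.sin(b)],1)
    print(k,round(ph-6,1),(m-c).round(1)*[1,-1],(t-c).round(1)*[1,-1],t); c=t;ph-=6
E
```

```text
[0.59530255 0.06131813 0.12589465] [ 3.14127613e+00 -7.91775360e-04 -1.35989536e-03] [ 0.77671225 -2.82783349  4.76304105] 0.1768522115520845
0 -347.7 [0.7 2.5] [1.4 5. ] [596.9  57.5]
1 -353.7 [0.4 2.6] [0.8 5.2] [597.7  52.3]
2 -359.7 [0.2 2.6] [0.3 5.2] [598.   47.1]
3 -365.7 [-0.1  2.7] [-0.2  5.3] [597.8  41.8]
4 -371.7 [-0.4  2.6] [-0.8  5.1] [597.   36.7]
5 -377.7 [-0.6  2.6] [-1.4  5.1] [595.6  31.6]
6 -383.7 [-0.8  2.5] [-1.8  4.9] [593.8  26.7]
7 -389.7 [-1.1  2.4] [-2.4  4.7] [591.4  22. ]
8 -395.7 [-1.3  2.2] [-2.8  4.4] [588.6  17.6]
9 -401.7 [-1.6  2.1] [-3.3  4.1] [585.3  13.5]
10 -407.7 [-1.8  1.9] [-3.6  3.7] [581.7   9.8]
11 -413.7 [-2.   1.7] [-4.1  3.3] [577.6   6.5]
12 -419.7 [-2.1  1.5] [-4.4  2.9] [573.2   3.6]
13 -425.7 [-2.3  1.2] [-4.6  2.4] [568.6   1.2]
14 -431.7 [-2.4  1. ] [-4.9  1.9] [563.7  -0.7]
15 -437.7 [-2.5  0.7] [-5.   1.4] [558.7  -2.1]
16 -443.7 [-2.6  0.4] [-5.2  0.8] [553.5  -2.9]
17 -449.7 [-2.6  0.2] [-5.2  0.3] [548.3  -3.2]
18 -455.7 [-2.7 -0.1] [-5.3 -0.2] [543.  -3.]
19 -461.7 [-2.6 -0.4] [-5.1 -0.8] [537.9  -2.2]
20 -467.7 [-2.6 -0.6] 
[... 709 characters left out ...]
 0.6 -2.6] [ 1.4 -5.1] [500.4  62. ]
36 -563.7 [ 0.8 -2.5] [ 1.8 -4.9] [502.2  66.9]
37 -569.7 [ 1.1 -2.4] [ 2.4 -4.7] [504.6  71.6]
38 -575.7 [ 1.3 -2.2] [ 2.8 -4.4] [507.4  76. ]
39 -581.7 [ 1.6 -2.1] [ 3.3 -4.1] [510.7  80.1]
40 -587.7 [ 1.8 -1.9] [ 3.6 -3.7] [514.3  83.8]
41 -593.7 [ 2.  -1.7] [ 4.1 -3.3] [518.4  87.1]
42 -599.7 [ 2.1 -1.5] [ 4.4 -2.9] [522.8  90. ]
43 -605.7 [ 2.3 -1.2] [ 4.6 -2.4] [527.4  92.4]
44 -611.7 [ 2.4 -1. ] [ 4.9 -1.9] [532.3  94.3]
45 -617.7 [ 2.5 -0.7] [ 5.  -1.4] [537.3  95.7]
46 -623.7 [ 2.6 -0.4] [ 5.2 -0.8] [542.5  96.5]
47 -629.7 [ 2.6 -0.2] [ 5.2 -0.3] [547.7  96.8]
48 -635.7 [2.7 0.1] [5.3 0.2] [553.   96.6]
49 -641.7 [2.6 0.4] [5.1 0.8] [558.1  95.8]
```

Emit:
carry_out(
  motion=[
    {"travel": [0.7,2.5,0],"delta_rot": [0,0,0]},
    {"travel": [1.4,5,0],"delta_rot": [0,0,0]},
    {"travel": [1.4,5,0],"delta_rot": [0,0,0]},
  ],
)

```text
clock: 10.7
tool_pos: [0.5964, 0.0574, 0.1259]
orientation: [-3.141, -0.001, -0.0]
wrist_force: [-0.6, 0.4, 5.7]
grip_width: 0.174
```

Emit:
carry_out(
  motion=[
    {"travel": [0.4,2.6,0],"delta_rot": [0,0,0]},
    {"travel": [0.8,5.2,0],"delta_rot": [0,0,0]},
    {"travel": [0.8,5.2,0],"delta_rot": [0,0,0]},
  ],
)

```text
clock: 11.0
tool_pos: [0.5971, 0.0522, 0.1259]
orientation: [-3.141, -0.001, -0.0]
wrist_force: [0.3, 1.6, 5.6]
grip_width: 0.175
```

Emit:
carry_out(
  motion=[
    {"travel": [0.2,2.6,0],"delta_rot": [0,0,0]},
    {"travel": [0.3,5.2,0],"delta_rot": [0,0,0]},
    {"travel": [0.3,5.2,0],"delta_rot": [0,0,0]},
  ],
)

```text
clock: 11.3
tool_pos: [0.5974, 0.0476, 0.1259]
orientation: [-3.141, -0.001, 0.0]
wrist_force: [-0.9, 3.0, 4.7]
grip_width: 0.174
```

Emit:
carry_out(
  motion=[
    {"travel": [-0.1,2.7,0],"delta_rot": [0,0,0]},
    {"travel": [-0.2,5.3,0],"delta_rot": [0,0,0]},
    {"travel": [-0.2,5.3,0],"delta_rot": [0,0,0]},
  ],
)

```text
clock: 11.6
tool_pos: [0.5971, 0.047, 0.1259]
orientation: [-3.135, -0.001, 0.004]
wrist_force: [1.0, 14.4, 2.5]
grip_width: 0.173
```

This is the stop. The force jumped to 14 N and the hand stayed at y = 47.0 mm while the command moved 5 mm further. Turning so far is about 234°, or 4.1 rad. The unloaded contact is at y of about 47.3 mm. Now two turns counterclockwise, back to the same spot.

```bash
cx=597.8; cy=41.8; p=0.6
python3 - <<'E'
from rig import bot
s=bot.observe();print(s["tool_pos"],s["wrist_force"],s["joint_positions"].round(2))
E
for k in 1 2 3 4 5 6; do o=$(python3 circ.py 548 46.8 $cx $cy $p 12 10); echo "$o"|sed 's/, "delta_rot": \[0, 0, 0\]//g'; read cx cy p <<<$(echo "$o"|tail -1|awk '{print $3,$4,$6}'); done
```

```text
[0.59706763 0.04704294 0.12593543] [ 0.98207483 14.39140045  2.47082579] [ 0.23  0.35 -0.46  1.71  0.16  1.12 -1.85]
[{"travel": [-1.0, -15.9, 0]}, {"travel": [-4.3, -25.8, 0]}, {"travel": [-9.7, -34.8, 0]}, {"travel": [-16.7, -42.5, 0]}, {"travel": [-25.3, -48.6, 0]}, {"travel": [-34.8, -52.7, 0]}, {"travel": [-45.1, -54.8, 0]}, {"travel": [-55.5, -54.7, 0]}, {"travel": [-65.7, -52.4, 0]}, {"travel": [-75.3, -48.0, 0]}]
end cmd 522.5 89.8 phi 120.6
[{"travel": [-8.3, 6.2, 0]}, {"travel": [-15.3, 14.0, 0]}, {"travel": [-20.4, 23.1, 0]}, {"travel": [-23.5, 33.1, 0]}, {"travel": [-24.5, 43.5, 0]}, {"travel": [-23.3, 53.9, 0]}, {"travel": [-20.0, 63.8, 0]}, {"travel": [-14.6, 72.8, 0]}, {"travel": [-7.6, 80.5, 0]}, {"travel": [1.0, 86.6, 0]}]
end cmd 523.5 3.2 phi 240.6
[{"travel": [9.5, 4.1, 0]}, {"travel": [19.8, 6.2, 0]}, {"travel": [30.2, 6.1, 0]}, {"travel": [40.4, 3.8, 0]}, {"travel": [50.0, -0.6, 0]}, {"travel": [58.3, -6.8, 0]}, {"travel": [65.3, -14.6, 0]}, {"travel": [70.4, -23.7, 0]}, {"travel": [73.5, -33.7, 0]}, {"travel": [74.5, -44.1, 0]}]
end cmd 598.0 47.3 phi 360.6
[{"
[... 276 characters left out ...]
travel": [-75.5, -42.5, 0]}]
end cmd 522.5 89.8 phi 480.6
[{"travel": [-8.3, 6.2, 0]}, {"travel": [-15.3, 14.0, 0]}, {"travel": [-20.4, 23.1, 0]}, {"travel": [-23.5, 33.1, 0]}, {"travel": [-24.5, 43.5, 0]}, {"travel": [-23.3, 53.9, 0]}, {"travel": [-20.0, 63.8, 0]}, {"travel": [-14.6, 72.8, 0]}, {"travel": [-7.6, 80.5, 0]}, {"travel": [1.0, 86.6, 0]}]
end cmd 523.5 3.2 phi 600.6
[{"travel": [9.5, 4.1, 0]}, {"travel": [19.8, 6.2, 0]}, {"travel": [30.2, 6.1, 0]}, {"travel": [40.4, 3.8, 0]}, {"travel": [50.0, -0.6, 0]}, {"travel": [58.3, -6.8, 0]}, {"travel": [65.3, -14.6, 0]}, {"travel": [70.4, -23.7, 0]}, {"travel": [73.5, -33.7, 0]}, {"travel": [74.5, -44.1, 0]}]
end cmd 598.0 47.3 phi 720.6
```

Emit:
carry_out(
  motion=[
    {"travel": [-1.0,-15.9,0],"delta_rot": [0,0,0]},
    {"travel": [-4.3,-25.8,0],"delta_rot": [0,0,0]},
    {"travel": [-9.7,-34.8,0],"delta_rot": [0,0,0]},
    {"travel": [-16.7,-42.5,0],"delta_rot": [0,0,0]},
    {"travel": [-25.3,-48.6,0],"delta_rot": [0,0,0]},
    {"travel": [-34.8,-52.7,0],"delta_rot": [0,0,0]},
    {"travel": [-45.1,-54.8,0],"delta_rot": [0,0,0]},
    {"travel": [-55.5,-54.7,0],"delta_rot": [0,0,0]},
    {"travel": [-65.7,-52.4,0],"delta_rot": [0,0,0]},
    {"travel": [-75.3,-48.0,0],"delta_rot": [0,0,0]},
  ],
)

```text
clock: 12.6
tool_pos: [0.5215, 0.0902, 0.1259]
orientation: [-3.141, -0.001, 0.0]
wrist_force: [1.9, 1.3, 6.3]
grip_width: 0.168
```

Emit:
carry_out(
  motion=[
    {"travel": [-8.3,6.2,0],"delta_rot": [0,0,0]},
    {"travel": [-15.3,14.0,0],"delta_rot": [0,0,0]},
    {"travel": [-20.4,23.1,0],"delta_rot": [0,0,0]},
    {"travel": [-23.5,33.1,0],"delta_rot": [0,0,0]},
    {"travel": [-24.5,43.5,0],"delta_rot": [0,0,0]},
    {"travel": [-23.3,53.9,0],"delta_rot": [0,0,0]},
    {"travel": [-20.0,63.8,0],"delta_rot": [0,0,0]},
    {"travel": [-14.6,72.8,0],"delta_rot": [0,0,0]},
    {"travel": [-7.6,80.5,0],"delta_rot": [0,0,0]},
    {"travel": [1.0,86.6,0],"delta_rot": [0,0,0]},
  ],
)

```text
clock: 13.6
tool_pos: [0.5225, 0.0033, 0.1258]
orientation: [-3.141, 0.0, -0.0]
wrist_force: [-1.5, 1.9, 8.5]
grip_width: 0.174
```

Emit:
carry_out(
  motion=[
    {"travel": [9.5,4.1,0],"delta_rot": [0,0,0]},
    {"travel": [19.8,6.2,0],"delta_rot": [0,0,0]},
    {"travel": [30.2,6.1,0],"delta_rot": [0,0,0]},
    {"travel": [40.4,3.8,0],"delta_rot": [0,0,0]},
    {"travel": [50.0,-0.6,0],"delta_rot": [0,0,0]},
    {"travel": [58.3,-6.8,0],"delta_rot": [0,0,0]},
    {"travel": [65.3,-14.6,0],"delta_rot": [0,0,0]},
    {"travel": [70.4,-23.7,0],"delta_rot": [0,0,0]},
    {"travel": [73.5,-33.7,0],"delta_rot": [0,0,0]},
    {"travel": [74.5,-44.1,0],"delta_rot": [0,0,0]},
  ],
)

```text
clock: 14.6
tool_pos: [0.5973, 0.0466, 0.1258]
orientation: [3.141, -0.0, -0.001]
wrist_force: [0.2, -3.0, 8.9]
grip_width: 0.171
```

```bash
python3 - <<'E'
from rig import bot,cams
import cv2
c=cams.camera("side")
cv2.imwrite(f"pics/side6.png",cv2.resize(c["color"][100:240,210:350,::-1],None,fx=4,fy=4))
E
```

```text
(no output)
```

View pics/side6.png

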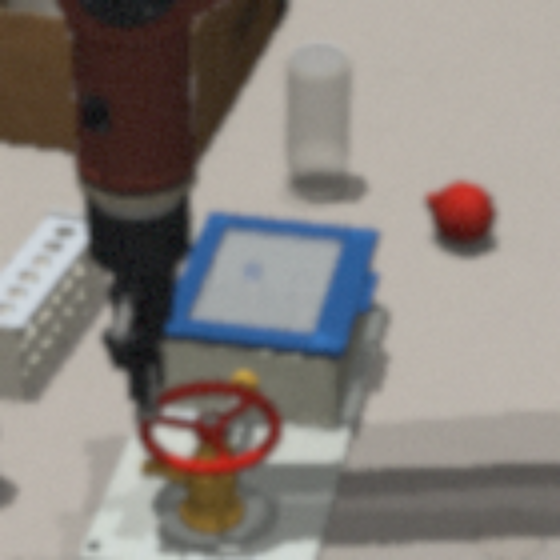

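The picture shows the fingers at (148,405) still on the grip at the wheel's far side after one turn, and the lid shut. The second turn follows.

Emit:
carry_out(
  motion=[
    {"travel": [-1.2,-10.4,0],"delta_rot": [0,0,0]},
    {"travel": [-4.5,-20.3,0],"delta_rot": [0,0,0]},
    {"travel": [-9.9,-29.3,0],"delta_rot": [0,0,0]},
    {"travel": [-16.9,-37.0,0],"delta_rot": [0,0,0]},
    {"travel": [-25.5,-43.1,0],"delta_rot": [0,0,0]},
    {"travel": [-35.0,-47.2,0],"delta_rot": [0,0,0]},
    {"travel": [-45.3,-49.3,0],"delta_rot": [0,0,0]},
    {"travel": [-55.7,-49.2,0],"delta_rot": [0,0,0]},
    {"travel": [-65.9,-46.9,0],"delta_rot": [0,0,0]},
    {"travel": [-75.5,-42.5,0],"delta_rot": [0,0,0]},
  ],
)

```text
clock: 15.65
tool_pos: [0.5215, 0.0902, 0.1259]
orientation: [-3.141, -0.001, 0.0]
wrist_force: [2.0, 1.0, 5.6]
grip_width: 0.174
```

Emit:
carry_out(
  motion=[
    {"travel": [-8.3,6.2,0],"delta_rot": [0,0,0]},
    {"travel": [-15.3,14.0,0],"delta_rot": [0,0,0]},
    {"travel": [-20.4,23.1,0],"delta_rot": [0,0,0]},
    {"travel": [-23.5,33.1,0],"delta_rot": [0,0,0]},
    {"travel": [-24.5,43.5,0],"delta_rot": [0,0,0]},
    {"travel": [-23.3,53.9,0],"delta_rot": [0,0,0]},
    {"travel": [-20.0,63.8,0],"delta_rot": [0,0,0]},
    {"travel": [-14.6,72.8,0],"delta_rot": [0,0,0]},
    {"travel": [-7.6,80.5,0],"delta_rot": [0,0,0]},
    {"travel": [1.0,86.6,0],"delta_rot": [0,0,0]},
  ],
)

```text
clock: 16.65
tool_pos: [0.5225, 0.0033, 0.1258]
orientation: [-3.141, -0.0, -0.0]
wrist_force: [-1.3, 2.2, 8.5]
grip_width: 0.17
```

Emit:
carry_out(
  motion=[
    {"travel": [9.5,4.1,0],"delta_rot": [0,0,0]},
    {"travel": [19.8,6.2,0],"delta_rot": [0,0,0]},
    {"travel": [30.2,6.1,0],"delta_rot": [0,0,0]},
    {"travel": [40.4,3.8,0],"delta_rot": [0,0,0]},
    {"travel": [50.0,-0.6,0],"delta_rot": [0,0,0]},
    {"travel": [58.3,-6.8,0],"delta_rot": [0,0,0]},
    {"travel": [65.3,-14.6,0],"delta_rot": [0,0,0]},
    {"travel": [70.4,-23.7,0],"delta_rot": [0,0,0]},
    {"travel": [73.5,-33.7,0],"delta_rot": [0,0,0]},
  ],
)

```text
clock: 17.55
tool_pos: [0.5962, 0.0362, 0.1258]
orientation: [3.141, 0.0, -0.001]
wrist_force: [-1.1, -3.5, 8.2]
grip_width: 0.174
```

Emit:
carry_out(
  motion=[
    {"travel": [0.6,-5,0],"delta_rot": [0,0,0]},
    {"travel": [1,-8,0],"delta_rot": [0,0,0]},
    {"travel": [1,-9.5,0],"delta_rot": [0,0,0]},
    {"travel": [1,-10.4,0],"delta_rot": [0,0,0]},
    {"travel": [1,-10.4,0],"delta_rot": [0,0,0]},
    {"travel": [1,-10.4,0],"delta_rot": [0,0,0]},
  ],
)

```text
clock: 18.15
tool_pos: [0.5971, 0.0467, 0.1259]
orientation: [3.141, -0.001, -0.001]
wrist_force: [0.8, -0.8, 6.1]
grip_width: 0.175
```

Emit:
carry_out(
  motion=[
    {"travel": [0,-0.8,0],"delta_rot": [0,0,0]},
    {"travel": [0,-0.8,0],"delta_rot": [0,0,0]},
    {"travel": [0,-0.8,0],"delta_rot": [0,0,0]},
    {"travel": [0,-0.8,0],"delta_rot": [0,0,0]},
  ],
)

```text
clock: 18.55
tool_pos: [0.5972, 0.0473, 0.1259]
orientation: [3.141, -0.001, -0.001]
wrist_force: [1.1, -1.3, 6.9]
grip_width: 0.17
```

```bash
python3 - <<'E'
from h import *; from rig import bot,cams
s=bot.observe();print(s["tool_pos"],s["wrist_force"],s["grip_width"],abs(s["qvel"]).max())
c=cams.camera("side")
cv2.imwrite(f"pics/side7.png",cv2.resize(c["color"][80:300,130:350,::-1],None,fx=2.7,fy=2.7))
m=mask(c,"blue");m[:,:248]=0;m[:,308:]=0;m[:130]=0;m[200:]=0
v,u=np.nonzero(m);P=depthpts(c,np.c_[u,v]);print("lid z",[(a,np.median(P[abs(P[:,0]-a)<.015,2]).round(4)) for a in(.48,.53,.58,.62)])
E
```

```text
[0.59716798 0.04731512 0.1258613 ] [ 1.1320137  -1.30259457  6.93301793] 0.17028319269350228 0.0018536766664108808
lid z [(0.48, np.float64(0.0885)), (0.53, np.float64(0.0885)), (0.58, np.float64(0.0892)), (0.62, np.float64(0.0888))]
```

View pics/side7.png

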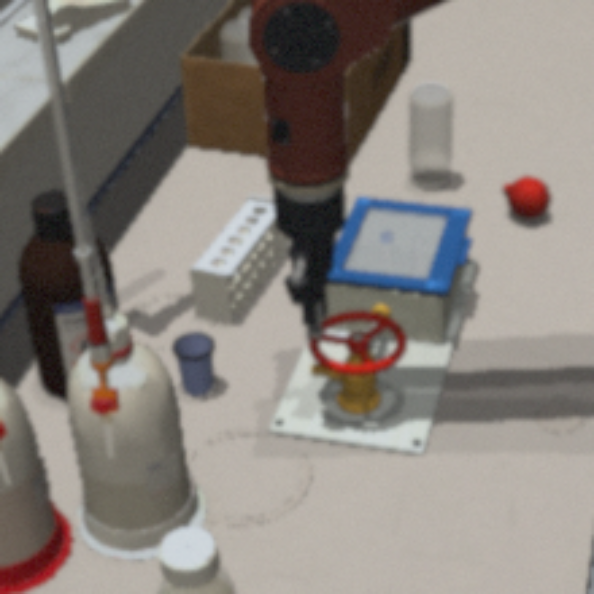

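The picture shows the fingers on the grip at (315,335), the lid flat at (400,245), and the rack, cup and jar standing where they were. I'll hand the job in.

```bash
python3 -c "
from rig import job
print(job.finish_job())"
```

```text
the job is handed in; nothing more can be done
None
```

I closed the lid, turned the valve clockwise to its stop, and backed it off two full turns. The job is handed in at about 18.6 s, with the grip still held.

- **Lid:** I lowered it by following its arc, and force readings between steps stayed around 1 to 3 N. At the end I pressed to about 14 N to confirm it was seated. Depth readings afterwards were flat at about 88.5 to 89 mm, against 89 mm for closed, and were the same at the end.
- **Stop:** The wheel turned about 234° (4.1 rad) clockwise. The hand then stayed at y = 47.0 mm while the force rose to 14 N. I took the unloaded contact as about 47.3 mm.
- **Two turns back:** I made 720° counterclockwise, ending at y = 47.3 mm after a 0.8 mm trim. The wheel angle comes from hand position only, since the hand hides the grip from the cameras. The exact stop contact is uncertain by about 0.3 mm, or 0.4°.
- **Grip:** The opening stayed at about 0.17 throughout, so the fingers kept hold.
- **Leftover force:** About 7 N of upward force remained on the tool at the end. I left it, as it seemed harmless.
- **Other things on the bench:** In the last side picture the rack, cup and jar looked unmoved. I did not measure any of them, and the tape roll was outside that picture. The arm did not go near any of them.

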